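# Make up the etching kit and the casting kit

## Task

Make up the two kits from the things on the bench. The etching kit goes in the tray with three recesses: the timer in the big square recess, the dropper bottle upright in the small square one and the loupe upright in the round one. The casting kit goes in the tray with two recesses: the clay block lengthwise in the oblong recess and the empty moulding cup upright in the round one; everything must sit flat on the floor of its recess, and never tip the dropper bottle over.

Things in the scene. Friction and masses are not known exactly. Their poses are not given: they have to be found in the camera images.
- etching_tray: the kit tray with three recesses: white plate 100 x 230 mm, 6 mm thick, fixed to the worktop. Origin at the centre of its underside on the worktop; its y axis is its length, z up. Recesses are 4 mm deep with grey floors 2 mm above the worktop, in a row: big square 84 x 84 mm centred at y = +64 mm, small square 53 x 53 mm at y = -14.5 mm, round 56 mm across at y = -79 mm (all at x = 0 in its frame)
- casting_tray: the kit tray with two recesses: white plate 76 x 168 mm, 6 mm thick, fixed to the worktop. Origin at the centre of its underside on the worktop; its y axis is its length, z up. Recesses are 4 mm deep with grey floors 2 mm above the worktop: oblong 53 mm (x) by 81 mm (y) centred at y = +35 mm, round 60 mm across at y = -45 mm (both at x = 0 in its frame)
- timer_center (a point): digital timer, flat white square box 64 x 64 x 18 mm lying on its back, display up; the point is its centre, 9 mm above its underside; x and y axes across its sides, z up. The case that can be gripped ends 16 mm above its underside, the rest is buttons. To seat it in a 4 mm recess keep the fingertips at least 6 mm above its underside
- dropper_bottle_center (a point): small brown dropper bottle with a black pointed cap, upright, 106 mm tall; the cylindrical body is 33 mm across and 68 mm high; the point is on its axis 53 mm above its underside; z up along the axis
- loupe_center (a point): black stand loupe, upright open barrel 36 mm across, 42 mm high; the point is on its axis 21 mm above its underside; z up along the axis
- mould_cup_center (a point): blue round moulding cup, open at the top, 40 mm across, 28 mm high, firm walls; the point is on its axis 14 mm above its underside; z up along the axis. To seat it in a recess keep the fingertips at least 6 mm above its underside
- clay_block_center (a point): tan block of levelling clay, firm, 33 mm (x) by 61 mm (y) by 22 mm high; the point is its centre, 11 mm above its underside; x across its narrow width, y along its length, z up. To seat it in a recess keep the fingertips at least 6 mm above its underside

How it is judged:
By the outcome, as a careful person would: the job done as asked, in the order asked, and still so for the second after the job is handed in, with the robot touching nothing.
It also fails if it takes over 118 s, if anything falls off the work surface, if the arm or the gripper's body presses on something with over 40 N, if the wrist force passes 120 N, or if a joint passes its speed limit or range.

## Robot

A 6-joint arm with a two-finger parallel gripper is mounted at the origin on a cart in front of the work surface, level with it; the furniture and walls round the work are solid. World frame = base frame: x ahead of the robot, y to its left, z up, the work surface at z = 0. Lengths are in m, angles in rad, forces in N, time in s.
With the tool pointing down it reaches from about 0.3 to 0.825 m from the base axis. Payload 5.4 kg.
Tool frame: the origin (TCP) lies at the very end of the fingers, on their centre line; the grasp point (between the pads) lies grip_point_offset behind it (grip_point_offset is the distance from the TCP to the grasp point, in m); y points along the fingers, x is the direction in which the jaws open and shut, and the axes are right-handed (so a half turn about y gives the same grasp; the last joint's range is limited). The gripper opens to 92 mm and grips with 3 to 60 N. Pads are 20 mm wide; open, the fingers measure 128 mm over their backs; the gripper's body (75 mm by 189 mm) begins 69 mm behind the grasp point.
Start: joints at [0.915, 0.158, 1.597, -0, 1.386, -0.21], TCP at [0.248, 0.519, 0.215] pointing down, gripper open.
Joint ranges: [-2.91, 2.91], [-0.94, 2.29], [0.18, 2.7], [-1.29, 4.43], [0.17, 2.64], [-3, 3]. Speed limits (rad/s): [2.57, 2.57, 3.14, 3.14, 3.14, 3.14].

## Interface

Orientations are given as [roll, pitch, yaw] about the fixed x, y, z axes, in that order (R = Rz(yaw) Ry(pitch) Rx(roll)).
In Python, from cell import * gives the robot as it stands. The module is installed in compiled form; this text tells all that it offers. Calls block until the motion is done:
- move_to(position, orientation): joint-space move of the TCP to a pose.
- move_straight(position, attitude=None, max_speed=0.15, guard=None): straight line of the TCP; attitude=None keeps the orientation; max_speed is the mean speed in m/s. With guard (N) it stops when the force on the tool has changed by that much, and returns True; else False.
- set_joints(angles): joint-space move.
- set_gripper(opening, squeeze=None): finger opening in m; squeeze is the grip in N (None keeps the last); returns when the fingers have stopped.
- pause(seconds).
- inverse_kinematics(position, orientation): joint angles nearest the present ones, or None.
- get_image(name): name is "scene" or "top" or "wrist"; returns a dict with "img" (480x640x3 uint8, red, green, blue), "fx", "fy", "cx", "cy" (pixels), "D" ([k1, k2, p1, p2, k3] as OpenCV has them; the pictures are not rectified), "extrinsics" (4x4, takes a point from world to camera coordinates); the wrist camera has in their place "T_tool_cam" (4x4, takes a point from camera to tool coordinates, whose origin is the TCP and whose axes are the tool frame's). Camera axes: x right, y down, z forward; pixel columns grow to the right and rows downward; lengths in m; the calibration is good to about 2 mm. A picture is of the moment at which its call begins: read the wrist's pose just before it. There is no depth.
A pose or a line that the arm cannot do raises MotionError and nothing moves.
- sign_off(): hands the job in, once; it reports no verdict.
Readings, each from a call of its own:
- get_time_s(): time.
- get_joints(): joint angles.
- get_dq(): joint speeds.
- get_effort(): joint torques, N m.
- get_tool_pos(): TCP position.
- get_eef_rot(): TCP orientation.
- get_ft_force(): force on the tool from outside, world axes, zero at the start.
- get_torque(): the same for the moment, N m.
- get_opening(): finger opening in m.
Only numpy, scipy, OpenCV 4.12 (cv2) and the standard library are available. Lean on these libraries where they do the work, as an engineer would, in place of code of your own. Each camera call takes 0.05 s, during which the arm holds its last target.

## Working session

There is one attempt and no reset: what is moved stays moved. The work goes in short steps, each a Python script; the robot and the scene stay as the last script left them, time stands still between calls to the robot, and variables do not carry over. Pictures are saved under pics/ and viewed, and the job is handed in when it is done.

```bash
mkdir -p pics; ls; python3 - <<'E'
from cell import *
import cv2
print(grip_point_offset if 'grip_point_offset' in globals() else None)
for n in ["scene","top","wrist"]:
    d=get_image(n); cv2.imwrite(f"pics/{n}0.png",d["img"][:,:,::-1])
    print(n,d["fx"],d["fy"],d["cx"],d["cy"],d["D"]); print(d.get("extrinsics",d.get("T_tool_cam")))
print(get_time_s(),get_tool_pos(),get_eef_rot(),get_opening(),get_ft_force())
E
```

```text
pics
0.0187
scene 561.2037970025558 561.2037970025558 314.0768398234425 242.30847916475395 [-0.01162673  0.          0.          0.          0.        ]
[[ 0.86677679 -0.4986274  -0.00828951 -0.44123606]
 [-0.36478249 -0.62260124 -0.69231599  0.23452268]
 [ 0.34004666  0.6031073  -0.72154684  1.07004014]
 [ 0.          0.          0.          1.        ]]
top 451.4394364994995 451.4394364994995 322.63567031001134 244.58778145439805 [-0.08775936  0.          0.          0.          0.        ]
[[ 0.01432844 -0.99982012  0.01242632 -0.0183635 ]
 [-0.98516864 -0.0162415  -0.17081852  0.52042124]
 [ 0.17098961 -0.00979446 -0.98522415  0.82722368]
 [ 0.          0.          0.          1.        ]]
wrist 414.5616450962547 414.5616450962547 317.78728839414475 235.17807234678327 [-0.07025767  0.          0.          0.          0.        ]
[[ 9.99999921e-01  5.91761223e-05 -3.93940672e-04  4.30197903e-04]
 [ 3.94666394e-04 -2.81533319e-01  9.59551371e-01 -1.69424647e-01]
 [-5.41248956e-05 -9.59551451e-01 -2.81533320e-01  7.87409383e-02]
 [ 0.00000000e+00  0.00000000e+00  0.00000000e+00  1.00000000e+00]]
0.15 [0.2476544  0.51838619 0.21384528] [-1.57051600e+00  1.42747141e-03  1.12494784e+00] 0.09162743098884768 [-0.8996826   0.6753032  -0.15704965]
```

View pics/top0.png

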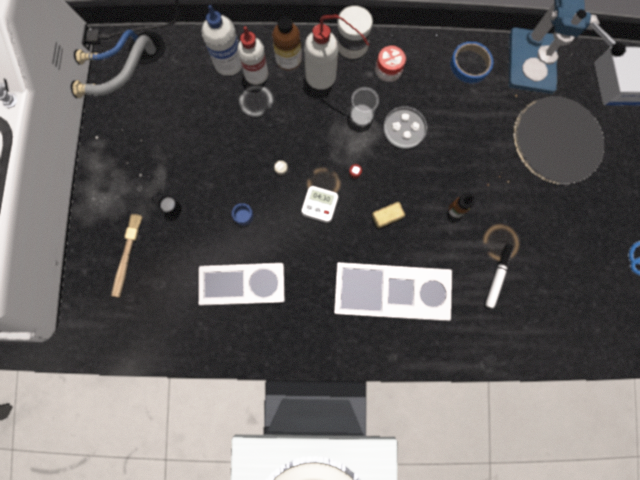

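View pics/scene0.png

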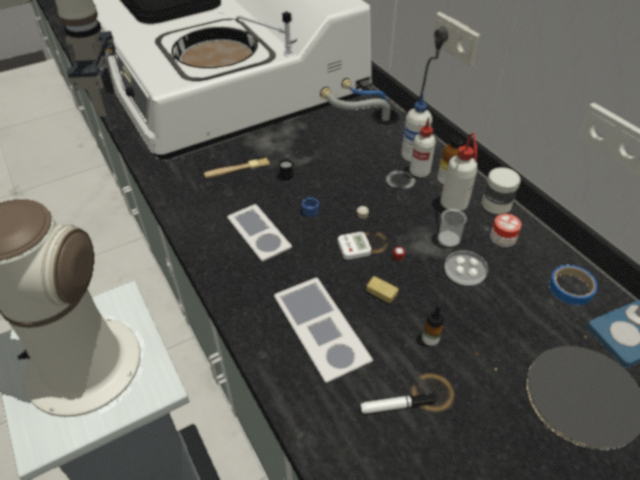

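View pics/wrist0.png

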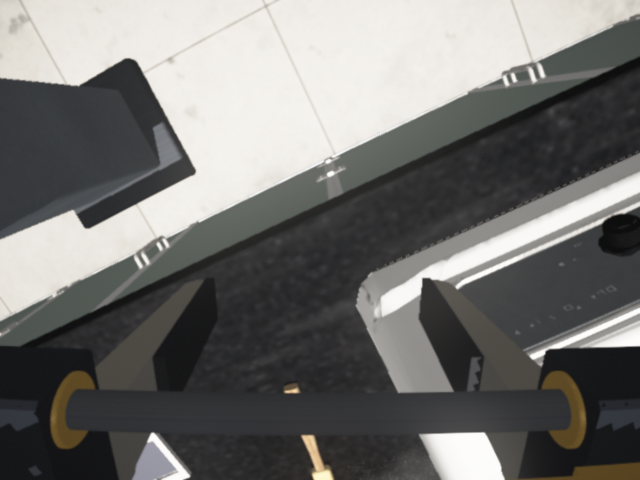

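```bash
python3 - <<'E'
import cv2
im=cv2.imread("pics/top0.png")
cv2.imwrite("pics/c1.png",cv2.resize(im[180:340,140:340],None,fx=4,fy=3.75*4/3.75,interpolation=cv2.INTER_CUBIC)[:600])
cv2.imwrite("pics/c2.png",cv2.resize(im[180:330,290:490],None,fx=4,fy=4,interpolation=cv2.INTER_CUBIC))
E
```

```text
(no output)
```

View pics/c1.png

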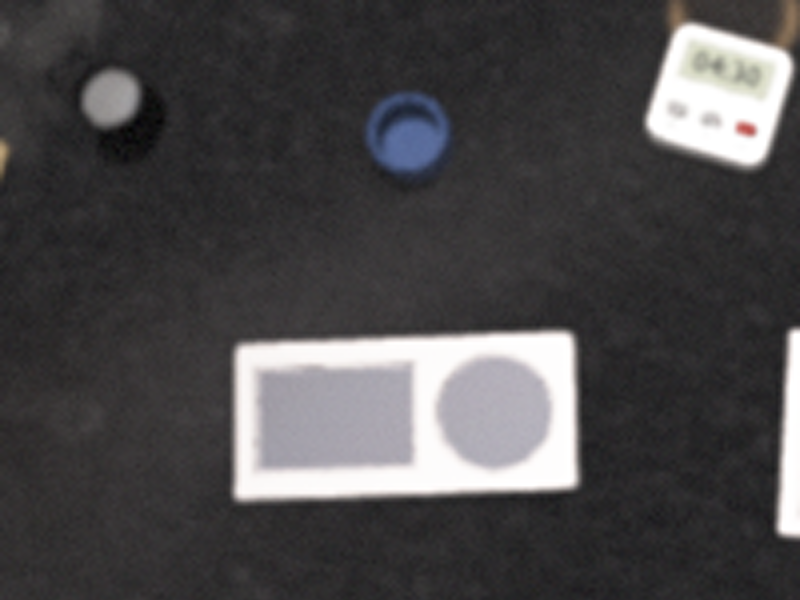

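View pics/c2.png

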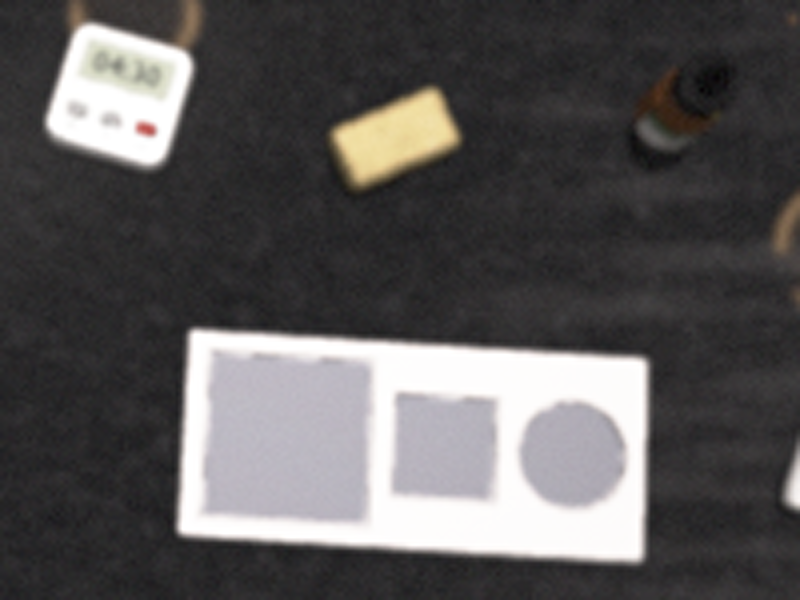

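```bash
cat > h.py <<'E'
import numpy as np, cv2
def ray(d,uv,E=None):
    K=np.array([[d["fx"],0,d["cx"]],[0,d["fy"],d["cy"]],[0,0,1]])
    p=cv2.undistortPoints(np.array(uv,float).reshape(-1,1,2),K,np.array(d["D"],float)).reshape(-1,2)
    E=d["extrinsics"] if E is None else E
    R,t=np.array(E)[:3,:3],np.array(E)[:3,3]
    c=-R.T@t
    return c,(np.c_[p,np.ones(len(p))])@R
def plane(d,uv,z,E=None):
    c,r=ray(d,uv,E); s=(z-c[2])/r[:,2]
    return c+r*s[:,None]
def proj(d,P,E=None):
    E=d["extrinsics"] if E is None else E
    K=np.array([[d["fx"],0,d["cx"]],[0,d["fy"],d["cy"]],[0,0,1]])
    return cv2.projectPoints(np.array(P,float).reshape(-1,1,3),cv2.Rodrigues(np.array(E)[:3,:3])[0],np.array(E)[:3,3],K,np.array(d["D"],float))[0].reshape(-1,2)
E
python3 - <<'E'
from cell import *
from h import *
np.set_printoptions(precision=4,suppress=True)
d=get_image("top")
f=lambda pts,o:(np.array(pts,float)+.5)/4-.5+np.array(o)
o1=(140,180);o2=(290,180)
def rect(name,pts,o,z):
    P=plane(d,f(pts,o),z)[:,:2]; print(name,"c",P.mean(0),"sides",[np.linalg.norm(P[i]-P[(i+1)%4]) for i in range(4)],"ang",[np.degrees(np.arctan2(*(P[(i+1)%4]-P[i])[::-1])).round(1) for i in range(4)])
rect("cast",[(235,344),(574,332),(578,488),(236,500)],o1,.006)
rect("etch",[(190,329),(648,356),(643,562),(180,535)],o2,.006)
rect("timer",[(76,20),(198,54),(165,172),(40,134)],o2,.017)
rect("clay",[(330,133),(436,87),(462,134),(357,190)],o2,.018)
print("cup top",plane(d,f([(408,133)],o1),.028)); print("cup w",plane(d,f([(366,133),(450,133)],o1),.028))
print("loupe top",plane(d,f([(112,98)],o1),.042),plane(d,f([(78,98),(146,98)],o1),.042))
print("bottle cap tip",plane(d,f([(716,76)],o2),.1), "base",plane(d,f([(655,150)],o2),0.0))
E
python3 - <<'E'
import cv2
im=cv2.imread("pics/scene0.png")
cv2.imwrite("pics/c3.png",cv2.resize(im[150:270,230:390],None,fx=5,fy=5,interpolation=cv2.INTER_CUBIC))
cv2.imwrite("pics/c4.png",cv2.resize(im[230:350,330:490],None,fx=5,fy=5,interpolation=cv2.INTER_CUBIC))
E
```

```text
cast c [0.446  0.1509] sides [np.float64(0.17069551580758774), np.float64(0.07784895956743179), np.float64(0.16991254452861196), np.float64(0.07801136969649636)] ang [np.float64(-87.0), np.float64(-176.9), np.float64(93.1), np.float64(3.6)]
etch c [ 0.4361 -0.154 ] sides [np.float64(0.2323000492494709), np.float64(0.10330278512039742), np.float64(0.23075400033376345), np.float64(0.10261309389504575)] ang [np.float64(-92.5), np.float64(176.9), np.float64(87.3), np.float64(-2.2)]
timer c [ 0.6104 -0.0032] sides [np.float64(0.06475298213940385), np.float64(0.06395226432105523), np.float64(0.06598469790330667), np.float64(0.06256347246314593)] ang [np.float64(-105.1), np.float64(165.4), np.float64(73.7), np.float64(-15.7)]
clay c [ 0.5912 -0.1435] sides [np.float64(0.059883183405176704), np.float64(0.02755497837582126), np.float64(0.06155153375288059), np.float64(0.032181656801771215)] ang [np.float64(-65.2), np.float64(-152.2), np.float64(119.2), np.float64(24.7)]
cup top [[0.5852 0.1521 0.028 ]]
cup w [[0.5848 0.1732 0.028 ]
 [0.5855 0.1311 0.028 ]]
loupe top [[0.5975 0.2982 0.042 ]] [[0.5973 0.3153 0.042 ]
 [0.5977 0.281  0.042 ]]
bottle cap tip [[ 0.6027 -0.2812  0.1   ]] base [[ 0.5908 -0.2817  0.    ]]
```

View pics/c3.png

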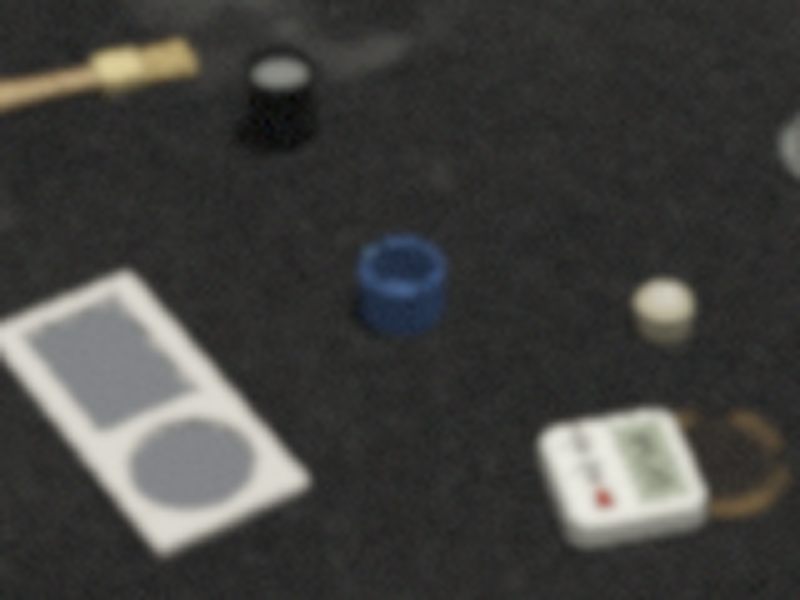

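View pics/c4.png

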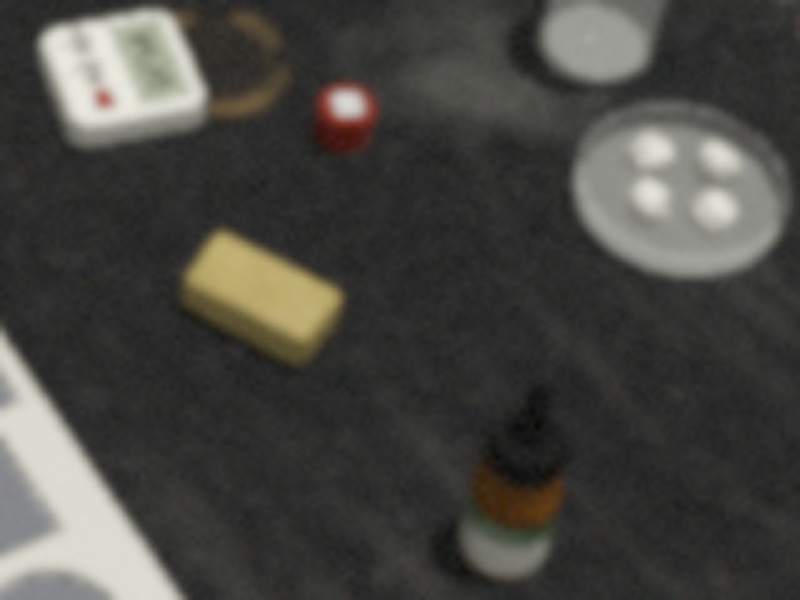

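```bash

python3 - <<'E'
from cell import *
from h import *
np.set_printoptions(precision=4,suppress=True)
d=get_image("scene")
f=lambda pts,o:(np.array(pts,float)+.5)/5-.5+np.array(o)
o1=(230,150);o2=(330,230)
def rect(name,pts,o,z):
    P=plane(d,f(pts,o),z)[:,:2]; print(name,"c",P.mean(0),"sides",[np.linalg.norm(P[i]-P[(i+1)%4]).round(4) for i in range(4)],"ang",[np.degrees(np.arctan2(*(P[(i+1)%4]-P[i])[::-1])).round(1) for i in range(4)])
rect("timer",[(540,432),(665,407),(708,497),(575,527)],o1,.017)
rect("clay",[(222,230),(344,296),(302,343),(183,278)],o2,.021)
g=lambda P,o:((proj(d,P)-np.array(o)+.5)*5-.5)
print("cup top",plane(d,f([(402,265)],o1),.028))
print("loupe top",plane(d,f([(281,74)],o1),.042))
print("bottle base/tip",plane(d,f([(507,552)],o2),0),plane(d,f([(543,390)],o2),.106))
print(g([[.591,-.282,0],[.591,-.282,.068],[.591,-.282,.106]],o2),"seen base c 507,552; tip 543,390")
E
```

```text
timer c [ 0.612  -0.0018] sides [np.float64(0.06), np.float64(0.059), np.float64(0.0625), np.float64(0.0605)] ang [np.float64(-14.8), np.float64(-104.4), np.float64(166.5), np.float64(73.2)]
clay c [ 0.591  -0.1421] sides [np.float64(0.0602), np.float64(0.0315), np.float64(0.058), np.float64(0.0319)] ang [np.float64(-67.0), np.float64(-158.7), np.float64(113.4), np.float64(25.2)]
cup top [[0.5868 0.1543 0.028 ]]
loupe top [[0.5976 0.297  0.042 ]]
bottle base/tip [[ 0.6085 -0.2885 -0.    ]] [[ 0.6062 -0.2882  0.106 ]]
[[461.3829 558.9098]
 [485.0765 456.5673]
 [499.2986 395.0914]] seen base c 507,552; tip 543,390
```

```bash
cat > a.py <<'E'
from cell import *
import numpy as np
np.set_printoptions(precision=4,suppress=True)
rad=np.radians
def ori(deg): return [-np.pi/2,0,rad(deg)]
ETCH=(np.array([.436,-.154]),-2.6); CAST=(np.array([.446,.151]),3.1)
def slot(T,y): a=rad(T[1]); return T[0]+y*np.array([-np.sin(a),np.cos(a)])
def pick(xy,yaw,z,op,squeeze,hover=.14,lift=.15):
    set_gripper(op); move_to([*xy,hover],ori(yaw))
    if move_straight([*xy,z],max_speed=.15,guard=12): print("PICK GUARD",get_tool_pos(),get_ft_force())
    set_gripper(0,squeeze); print("grip",get_opening())
    move_straight([*xy,lift],max_speed=.15); print("lifted",get_opening(),get_ft_force(),get_time_s())
def place(xy,yaw,z,op,hover=.15,up=.15):
    move_to([*xy,hover],ori(yaw)); move_straight([*xy,z+.02],max_speed=.15)
    print("opening",get_opening())
    hit=move_straight([*xy,z-.002],max_speed=.03,guard=4)
    print("hit",hit,get_tool_pos(),get_ft_force())
    set_gripper(op); move_straight([*xy,up],max_speed=.2); print("t",get_time_s())
E
python3 - <<'E'
from a import *
from h import *
d=get_image("top")
f=lambda pts,o:(np.array(pts,float)+.5)/4-.5+np.array(o)
print(plane(d,f([(289,436),(444,446),(574,453)],(290,180)),.002)[:,:2],[slot(ETCH,y) for y in(.064,-.0145,-.079)])
print(plane(d,f([(334,416),(494,412)],(140,180)),.002)[:,:2],[slot(CAST,y) for y in(.035,-.045)])
pick([.611,-.0025],-15.2,.008,.09,20)
E
```

```text
[[ 0.44   -0.0905]
 [ 0.436  -0.1684]
 [ 0.4333 -0.2343]] [array([ 0.4389, -0.0901]), array([ 0.4353, -0.1685]), array([ 0.4324, -0.2329])]
[[0.4455 0.1874]
 [0.4489 0.1071]] [array([0.4441, 0.1859]), array([0.4484, 0.1061])]
grip 0.06318328486798615
lifted 0.06344924765115734 [ 0.9194  0.5656 -0.4664] 5.4583
```

```bash
python3 - <<'E'
from a import *
import cv2
place(slot(ETCH,.064),ETCH[1],.010,.09)
# bottle look
move_to([.606,-.286,.17],ori(-2.6))
print(get_tool_pos(),get_eef_rot())
d=get_image("wrist"); cv2.imwrite("pics/w1.png",d["img"][:,:,::-1])
d=get_image("top"); cv2.imwrite("pics/t1.png",d["img"][:,:,::-1]); cv2.imwrite("pics/t1c.png",cv2.resize(d["img"][180:330,290:490,::-1],None,fx=4,fy=4,interpolation=cv2.INTER_CUBIC))
E
```

```text
opening 0.063451596620784
hit True [ 0.4386 -0.0899  0.0101] [ 0.3584 -0.2503  2.9016]
t 9.2417
[ 0.6054 -0.2849  0.1691] [-1.5694  0.0016 -0.045 ]
```

View pics/w1.png

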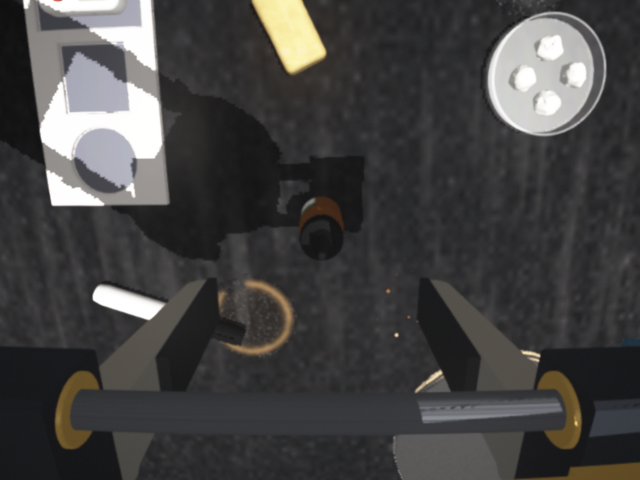

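View pics/t1c.png

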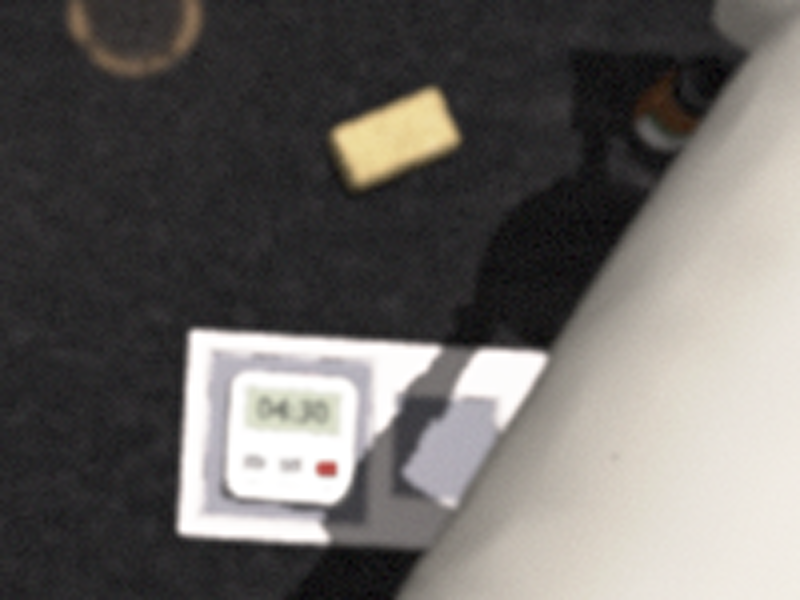

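```bash
python3 - <<'E'
from a import *
from h import *
from scipy.spatial.transform import Rotation as R
d=get_image("wrist"); T=np.eye(4); p=get_tool_pos(); T[:3,:3]=R.from_euler("xyz",get_eef_rot()).as_matrix(); T[:3,3]=p
E=np.linalg.inv(T@d["T_tool_cam"])
for x,y in[(.606,-.286),(.606,-.281),(.606,-.291)]: print(proj(d,[[x,y,0],[x,y,.068],[x,y,.106]],E))
E
python3 -c "
import cv2
im=cv2.imread('pics/w1.png');cv2.imwrite('pics/w1c.png',cv2.resize(im[180:280,260:380],None,fx=6,fy=6,interpolation=cv2.INTER_CUBIC))"
```

```text
[[317.0566 213.6241]
 [316.8963 236.6518]
 [316.7701 254.8198]]
[[316.789  207.8197]
 [316.5658 229.6142]
 [316.3897 246.8436]]
[[317.3222 219.3837]
 [317.2236 243.6198]
 [317.1462 262.7026]]
```

View pics/w1c.png

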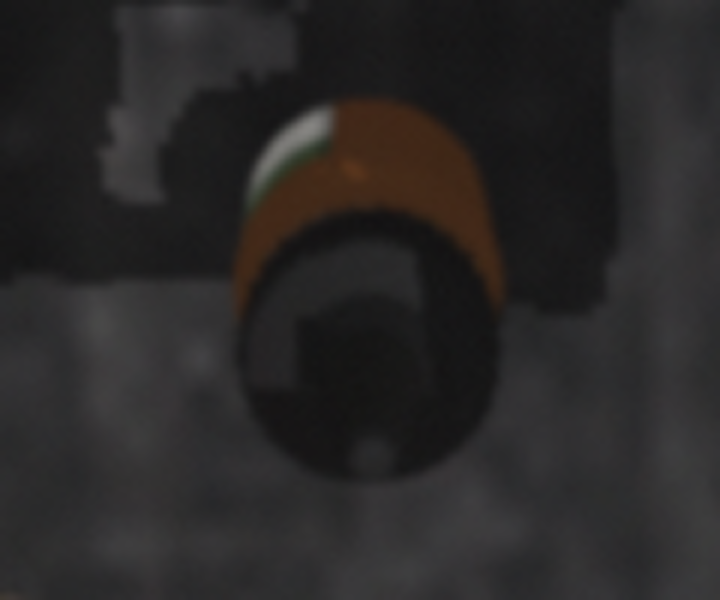

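```bash
python3 - <<'E'
from a import *
pick([.608,-.286],-2.6,.028,.09,20,hover=.15)
place(slot(ETCH,-.0145),ETCH[1],.030,.08,up=.17)
pick([.5976,.2976],0,.018,.09,20,hover=.15,lift=.17)
import cv2
d=get_image("top"); cv2.imwrite("pics/t2.png",d["img"][:,:,::-1]); cv2.imwrite("pics/t2c.png",cv2.resize(d["img"][180:330,290:490,::-1],None,fx=4,fy=4,interpolation=cv2.INTER_CUBIC))
E
```

```text
grip 0.03285464990796118
lifted 0.032776410484581325 [-0.8261  0.2894 -1.0703] 13.7
opening 0.0325365287391225
hit True [ 0.435  -0.1683  0.0297] [0.2861 0.3457 3.0152]
t 17.6833
grip 0.03497740044984901
lifted 0.03499566512786198 [ 0.5163 -0.2389 -1.0558] 22.9083
```

View pics/t2c.png

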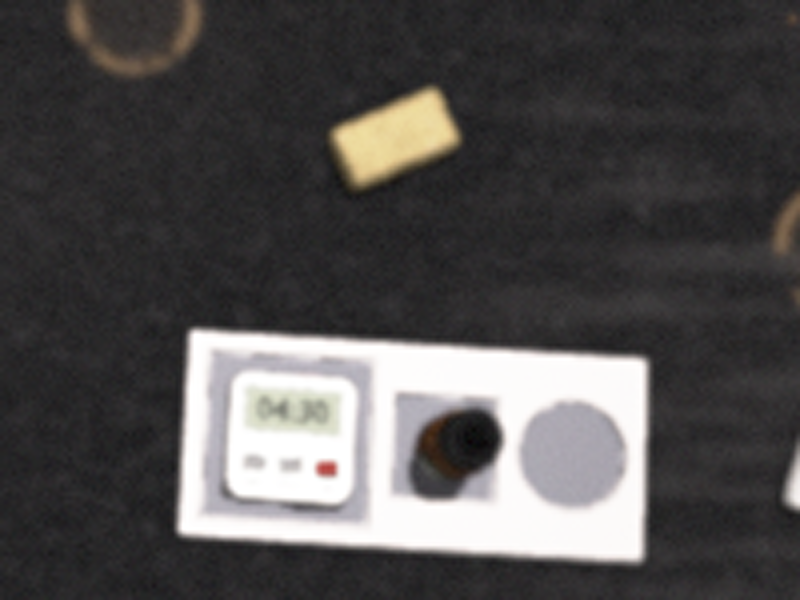

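```bash
python3 - <<'E'
from a import *
place(slot(ETCH,-.079),ETCH[1],.020,.08,hover=.18,up=.17)
pick([.591,-.1428],25,.008,.08,20,lift=.16)
import cv2
d=get_image("top"); cv2.imwrite("pics/t3.png",d["img"][:,:,::-1])
move_to([*slot(CAST,.035),.15],ori(CAST[1]))
d=get_image("top"); cv2.imwrite("pics/t4.png",d["img"][:,:,::-1])
d=get_image("wrist"); cv2.imwrite("pics/w4.png",d["img"][:,:,::-1])
E
```

```text
opening 0.03466071758281838
hit True [ 0.4322 -0.2327  0.0197] [-0.122  -0.1098  4.4017]
t 28.3833
grip 0.0331149302596365
lifted 0.03322791940050036 [-0.4982  0.062  -0.1298] 32.3333
```

View pics/t4.png

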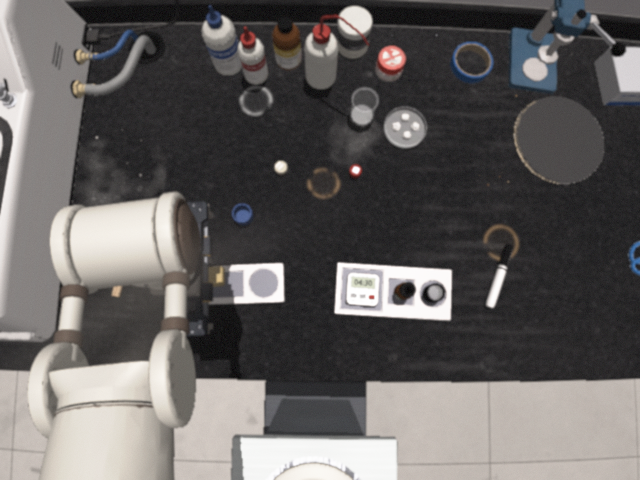

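View pics/w4.png

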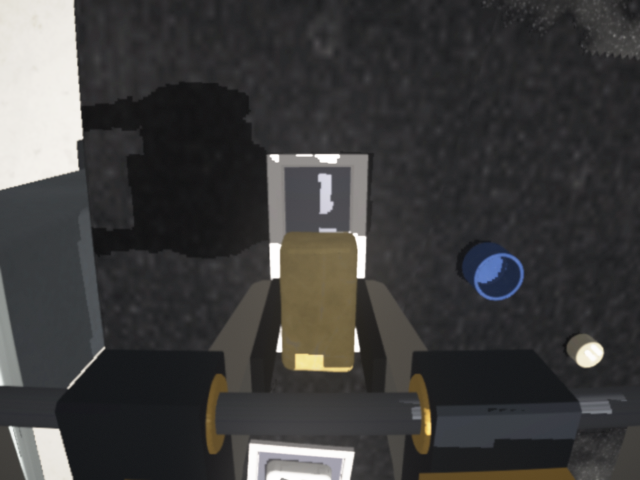

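Clay is held square and level (wrist view: block at about 320,300, aligned with the tray). The timer, bottle and loupe are in their recesses. I'll place the clay, then the cup.

```bash
python3 - <<'E'
from a import *
import cv2
place(slot(CAST,.035),CAST[1],.010,.075)
pick([.586,.1532],0,.008,.085,15,lift=.12)
place(slot(CAST,-.045),CAST[1],.010,.08,hover=.12)
set_joints([0.915,0.158,1.597,0,1.386,-0.21])
pause(.5)
for n in("top","scene"):
    d=get_image(n); cv2.imwrite(f"pics/{n}5.png",d["img"][:,:,::-1])
    if n=="top":
        cv2.imwrite("pics/e1.png",cv2.resize(d["img"][240:340,190:330,::-1],None,fx=5,fy=5,interpolation=cv2.INTER_CUBIC))
        cv2.imwrite("pics/e2.png",cv2.resize(d["img"][240:340,320:470,::-1],None,fx=5,fy=5,interpolation=cv2.INTER_CUBIC))
    else: cv2.imwrite("pics/e3.png",cv2.resize(d["img"][190:390,220:400,::-1],None,fx=3,fy=3,interpolation=cv2.INTER_CUBIC))
E
```

```text
opening 0.03306677952681987
hit True [0.4437 0.1859 0.0097] [0.1439 0.09   2.1091]
t 37.2833
grip 0.038544669308572636
lifted 0.03883373025803531 [-0.9464  0.0843 -0.479 ] 40.9667
opening 0.038471095033620194
hit True [0.4481 0.1061 0.0098] [-1.2706 -0.0238  3.8352]
t 44.5917
```

View pics/e1.png

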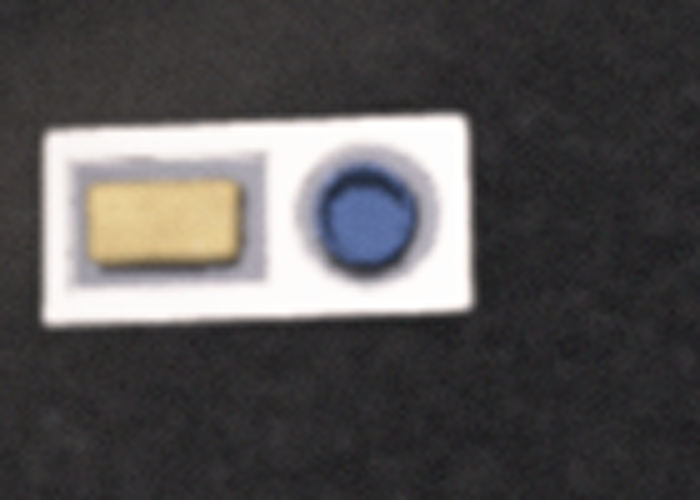

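View pics/e2.png

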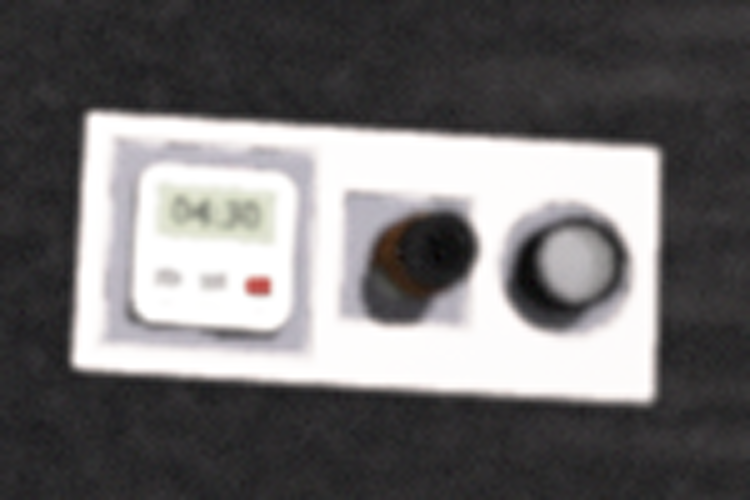

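View pics/e3.png

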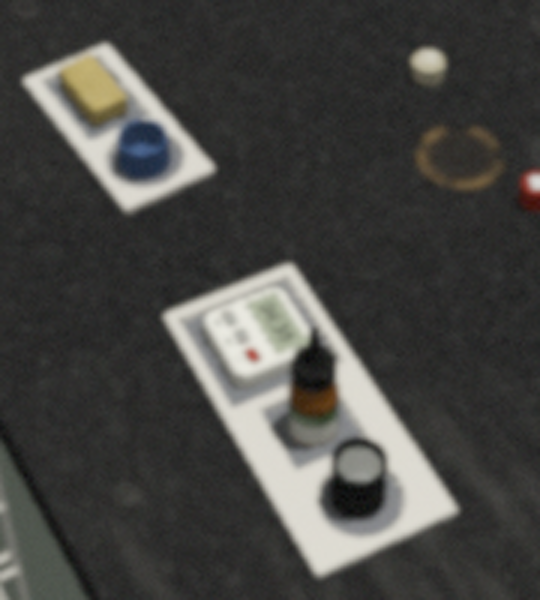

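```bash
python3 - <<'E'
from a import *
from h import *
d=get_image("top"); im=cv2.resize(d["img"][240:340,320:470,::-1],None,fx=5,fy=5,interpolation=cv2.INTER_CUBIC).copy()
t=np.linspace(0,6.3,50)
for y,r,zs in[(-.0145,.0165,(.002,.070)),(-.079,.018,(.002,.044))]:
    c=slot(ETCH,y)
    for z in zs:
        p=proj(d,np.c_[c[0]+r*np.cos(t),c[1]+r*np.sin(t),0*t+z]); p=(p-[320,240]+.5)*5-.5
        cv2.polylines(im,[p.astype(int)],True,(0,255,0) if z<.01 else (0,0,255),1)
cv2.imwrite("pics/o.png",im)
E
```

```text
(no output)
```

View pics/o.png

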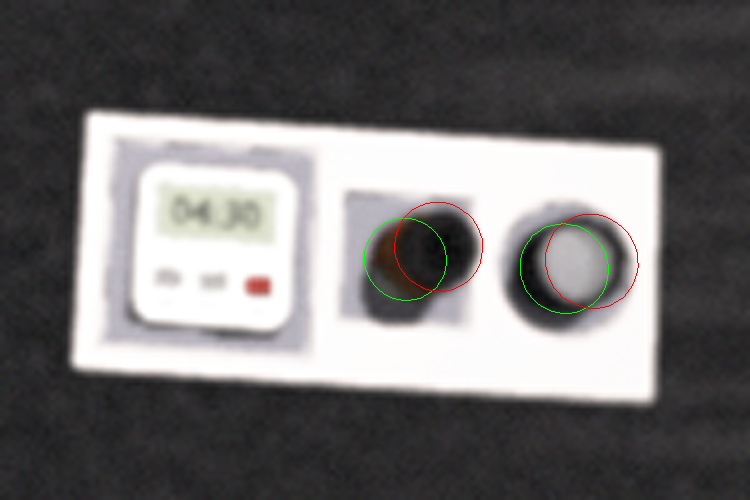

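```bash
python3 - <<'E'
from cell import *
sign_off(); print(get_time_s())
E
```

```text
the job is handed in; nothing more can be done
the job is handed in; nothing more can be done
```

Both kits are made up and handed in, at about 47 s of the 118 s allowed. I placed the timer, dropper bottle, loupe, clay block and moulding cup in that order, with the etching kit finished first.

- **Seating:** each item was lowered until it touched the recess floor. Contact came within about 0.3 mm of the height expected for sitting flat.
- **Final pictures:** the top and scene views show all five inside their recesses. The bottle, loupe and cup are upright, and the clay lies lengthwise. The arm was back at its start pose, touching nothing.
- **Small disagreements:** in the overlay check the loupe sits about 3 mm off its recess centre, within the 10 mm clearance. My first top-view reading of the bottle's position was about 15 mm off. I corrected it from the scene and wrist views before gripping it.

No check failed.

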